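# Set up the keyed front section of a sectioned model in the sloped waxing rest

## Robot

A 6-joint arm with a two-finger parallel gripper is mounted at the origin on a cart in front of the work surface, level with it; the furniture and walls round the work are solid. World frame = base frame: x ahead of the robot, y to its left, z up, the work surface at z = 0. Lengths are in mm, angles in rad, forces in N, time in s.
With the tool pointing down it reaches from about 400 to 925 mm from the base axis. Payload 12.5 kg.
Tool frame: the origin (TCP) lies at the very end of the fingers, on their centre line; the grasp point (between the pads) lies 19 mm behind it (env.grasp_offset is the distance from the TCP to the grasp point, in mm); z points along the fingers, y is the direction in which the jaws open and shut (so a half turn about z gives the same grasp; the last joint's range is limited). The gripper opens to 95 mm and grips with 3 to 60 N. Pads are 20 mm wide; open, the fingers measure 119 mm over their backs; the gripper's body (75 mm by 180 mm) begins 59 mm behind the grasp point.
Start: joints at [-1.216, 0.491, 1.559, -0, 1.092, -0.106], TCP at [277.94, -559.818, 214.661] pointing down, gripper open.
Joint ranges: [-3.1, 3.1], [-0.84, 2.19], [0.05, 2.79], [-1.13, 4.28], [0.06, 2.93], [-2.69, 2.69]. Speed limits (rad/s): [2.22, 2.22, 2.79, 3.14, 3.14, 3.14].

## Interface

Orientations are given as [roll, pitch, yaw] about the fixed x, y, z axes, in that order (R = Rz(yaw) Ry(pitch) Rx(roll)).
In Python, from cell import env gives the robot as it stands. The module is installed in compiled form; this text tells all that it offers.
- The arm moves only by the shell command python3 -m pendant 'ROWS'. ROWS is JSON, one flat list of numbers, 5 for each row, row after row: the shift along the tool's x, y, z as a fraction of full scale, then the turn about the tool's z as a fraction of full scale, then the gripper's target within -1 to 1 (shut at 1, half-way at 0, fully open at -1). In form: [x, y, z, turn, grip, x, y, z, turn, grip, ...]. A call has 1 to 10 rows; each row shifts and turns the commanded pose from where the row before left it, along the tool's axes as they then stand; what a row does not reach is not made up. Full scale, the value 1, is 0.4 m for a shift and 180 degrees for a turn. A row lasts 1/8 s, in which the tool goes at most 62.5 mm and 10.7 degrees, less where a joint would pass 70% of its speed; a pose out of reach is approached as far as the arm can. A call with a number of a shift or a turn outside -1 to 1 is refused whole. A call with a gripper value outside its range is refused whole. The fingers move at their own pace and stop on an object; the grip force is fixed at half the most. Time passes only in rows, so rows that do not move let the fingers close. It gives the time, the measured TCP pose, the force and the opening at its end, in the units of the state.
- env.state(): the state, without advancing time (a new reading comes with each control period).
- env.read_camera(name): name is "scene" or "top"; returns the picture (384x512x3 uint8, red, green, blue); there is no depth.
- env.camera_model(name): a dict with "fx", "fy", "cx", "cy" (pixels), "view" (4x4, takes a point from world to camera coordinates). Camera axes: x right, y down, z forward; pixel columns grow to the right and rows downward; lengths in mm; the calibration is good to about 2 mm. A picture is of the moment at which its call begins. camera_model takes no time and is no camera call.
- env.job_done(): hands the job in, once; it reports no verdict.
Trained networks look in the newest picture that a camera, given by its name, has taken for a name from the list of things; names that differ only in an ending like _2 or _b are one class to them, and where a whole thing is asked for, a point or a joint stands for the part that bears it (a point fixed in the world has none). Each returns a list of dicts, best first, with "confidence" (0 to 1); they miss things now and then, are a little off and sometimes report something else, mostly with a low value. They report only what shows in the picture. A call takes as long as a camera call.
- env.masks_of(thing, camera): "region" (384x512 bool, what is visible of it).
- env.landmark_of(thing, camera): "xyz" ([x, y, z] in mm, in world coordinates, good to about 4 mm: a listed point, or the origin of a listed thing).
The state is a dict: "t": time; "joints": joint angles; "qvel": joint speeds; "tau": joint torques, N m; "eef_pos": TCP position; "tcp_rot": TCP orientation; "ft_force": force on the tool from outside, world axes, zero at the start; "moment": the same for the moment, N m; "opening": opening from 0.0 (shut) to 1.0 (fully open).
Only numpy, scipy, OpenCV 4.12 (cv2) and the standard library are available. Lean on these libraries where they do the work, as an engineer would, in place of code of your own. Each camera call takes 0.05 s, during which the arm holds its last target.

## Task

Set the front section of the twice-size dental model up for waxing: lift it straight up out of its dovetails between the two side blocks, without wrenching it sideways or dragging the model along, until it is clear of them. Then press it, teeth outward and lip side towards the low front edge, fully home in the matching cut-out of the foam in the sloped rest, firmly but without ramming it. Let go of it there, and leave the model standing and the carver, bowl and spatula undisturbed.

Things in the scene. Friction and masses are not known exactly. Their poses are not given: they have to be found in the camera images.
- section: Removable front section of the model: cream plaster block, six front teeth on top; 34 mm thick (x), 82 long (y, over the dovetails), 70 high with teeth, 0.24 kg. Origin: centre of underside; z up through the teeth, x from lip to tongue side. Block 46 mm high, sides straight; underside edges bevelled 1.5 mm. Starts seated in the model, origin 12 mm above the model's, same axes.
- section_grip (a point): Point inside the section 38 mm above its origin: grip here across the two flat parallel faces, lip face x = -17 mm (|y| under 24 mm) and tongue face x = +17 mm (|y| under 26 mm), both up to z = 46 mm; the teeth rise to 70 mm between x -12 and +6 mm. Reads no pose while held. In the foam the block is buried to z = 16 mm, so keep fingertips above z = 18 mm.
- section_tail (a point): End of the section's left dovetail tail (x = +3, y = +41, z = 0 mm in its frame). A tail stands out 9 mm from each end of the block (y = +-32 mm) over its full 46 mm height: x -1..+7 mm at the root, -5..+11 mm at the end. So the section only comes out of the model straight up.
- model: Rest of the twice-size lower front-jaw model: one cream plaster piece, loose on the counter, 1.3 kg, 160 mm wide (y), x -21..+46 mm, 80 mm high with teeth. Origin on the counter under the seated section's origin; z up, x from lip to tongue side. A 12 mm base slab carries a left and a right side block from |y| = 33 mm outward, z 12..58 mm, back teeth above; open before and behind the section.
- model_socket (a point): Centre of the top of the section's seat, 58 mm above the model's origin, level with the top of the side blocks. Their dovetail sockets hold the tails with 1 mm clearance all round; the section is free once its underside is above this point (46 mm of straight lift).
- rest: Sloped waxing rest: white sheet-metal stand, fixed, 196 mm wide (y), about 95 mm deep, top at about 78 mm at the back. It holds a dark grey foam insert tilted 25 degrees towards its low front edge (-x). Origin on the counter, 45 mm below the origin of foam_insert; z up, x to the high back edge.
- foam_insert: Dark grey foam, 90 x 190 x 30 mm, with a large cut-out of the section's dovetailed outline (1.5 mm clearance all round, 16 mm deep). Frame tilted 25 degrees: z square to the foam face, leaning to the low front; x up the slope to the back, y left. Origin: centre of the cut-out's floor; the section is home when its frame coincides with this one, x with x. The slot at y = +76 mm stays empty.
- cutout_mouth (a point): Centre of the cut-out's mouth, in the foam face, 16 mm out along foam_insert's z; the rim is bevelled 3 mm. On its two long sides soft lips (|y| under 16 mm, up to 13 mm above the floor) stand 1 mm into the section's way and grip its lip and tongue faces: the section must be pushed in along -z of foam_insert with about 6 N and does not drop in by itself.
- carver: Bystander: steel wax carver, 165 x 10 x 8 mm, lying on the counter between the model and the rest. Origin: middle of its underside.
- bowl: Bystander: green rubber mixing bowl, 119 mm wide, 67 mm high, on the counter further back on the left. Origin: centre of its underside.
- spatula: Bystander: mixing spatula, 194 x 27 x 9 mm, lying further back on the left. Origin: middle of its underside.

How it is judged:
By the outcome, as a careful person would: the job done as asked, in the order asked, and still so for the second after the job is handed in, with the robot touching nothing.
It also fails if it takes over 42 s, if anything falls off the work surface, if the arm or the gripper's body presses on something with over 40 N, if the wrist force passes 120 N, or if a joint passes its speed limit or range.

## Working session

There is one attempt and no reset: what is moved stays moved. The work goes in short steps, Python scripts to look and compute and a shell command to move; the robot and the scene stay as the last step left them, time stands still between calls to the robot, and variables do not carry over. Pictures are saved under pics/ and viewed, and the job is handed in when it is done.

```bash
mkdir -p pics; ls; python3 - <<'E'
from cell import env
import cv2,numpy as np
for c in("scene","top"):
    im=env.read_camera(c); cv2.imwrite(f"pics/a_{c}.png",im[:,:,::-1])
    m=env.camera_model(c); print(c,m["fx"],m["fy"],m["cx"],m["cy"]); print(np.round(m["view"],3))
print(env.state())
for c in("scene","top"):
    for th in "section section_grip section_tail model model_socket rest foam_insert cutout_mouth carver bowl spatula".split():
        r=env.landmark_of(th,c)
        print(c,th,[(np.round(d["xyz"],1).tolist(),round(d["confidence"],2)) for d in r[:2]])
print(env.state()["t"])
E
```

```text
pics
scene 404.6328600865295 404.6328600865295 258.2653842034902 194.05594912732235
[[-5.67000e-01 -8.24000e-01 -1.00000e-03  3.73986e+02]
 [-3.87000e-01  2.68000e-01 -8.82000e-01  2.80432e+02]
 [ 7.27000e-01 -5.00000e-01 -4.71000e-01  6.57673e+02]
 [ 0.00000e+00  0.00000e+00  0.00000e+00  1.00000e+00]]
top 443.225026282347 443.225026282347 253.91735465494745 189.70367936538702
[[-6.000000e-03 -1.000000e+00  9.000000e-03  5.626000e+01]
 [-9.930000e-01  4.000000e-03 -1.140000e-01  5.667190e+02]
 [ 1.140000e-01 -1.000000e-02 -9.930000e-01  1.121163e+03]
 [ 0.000000e+00  0.000000e+00  0.000000e+00  1.000000e+00]]
{'t': 0.1, 'joints': array([-1.21561657e+00,  4.91498345e-01,  1.55939317e+00,  2.53085792e-05,
        1.09167744e+00, -1.05613773e-01]), 'qvel': array([ 0.00082994, -0.00205706, -0.00077265, -0.00026803,  0.00258465,
       -0.00103572]), 'tau': array([ 3.37728947e-03, -6.13619614e+01, -2.58605880e+01,  6.93940907e-02,
        4.69999784e-02, -5.91350295e-05]), 'eef_pos': array([ 277.85645452, -559.60509476,  214.11915571]), 'tcp_rot': array([-3.14062416e+00, -1.25241500e-04,
[... 528 characters left out ...]
, 238.0, 51.2], 0.46)]
scene carver [([441.0, -4.1, -0.9], 0.52)]
scene bowl [([662.2, 407.7, 2.9], 0.72)]
scene spatula [([709.1, 200.6, -3.6], 0.81)]
top section []
top section_grip [([485.9, 239.0, 52.2], 0.86)]
top section_tail [([476.5, 281.4, 14.6], 0.62)]
top model [([485.0, 240.8, 1.8], 0.95)]
top model_socket [([482.1, 238.1, 57.5], 0.94)]
top rest [([466.9, -210.5, 1.5], 0.72), ([485.4, 238.6, 51.4], 0.54)]
top foam_insert [([464.3, -213.9, 46.2], 0.9), ([443.8, -7.9, 1.0], 0.18)]
top cutout_mouth [([461.2, -214.5, 55.8], 0.84), ([659.2, 404.2, 3.1], 0.41)]
top carver [([441.7, -7.7, -2.7], 0.52)]
top bowl [([661.0, 405.1, 2.7], 0.67)]
top spatula [([709.8, 206.2, -0.0], 0.72)]
1.2
```

View pics/a_scene.png

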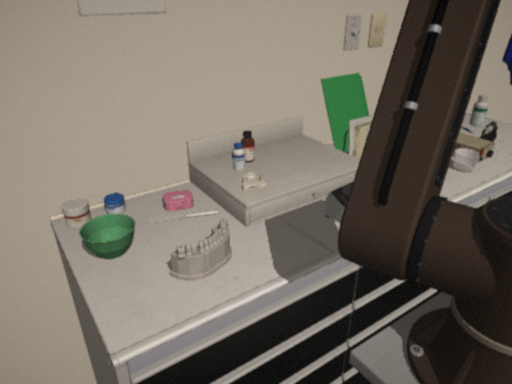

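View pics/a_top.png

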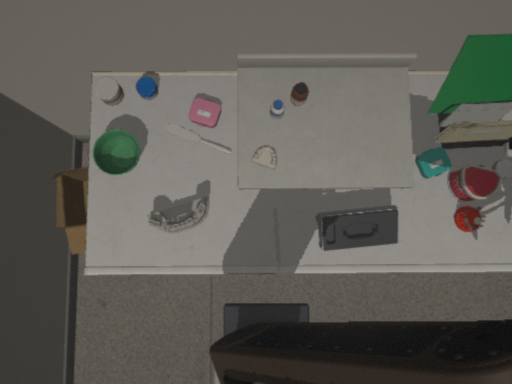

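```bash
python3 - <<'E'
import cv2
im=cv2.imread("pics/a_top.png")
cv2.imwrite("pics/b1.png",cv2.resize(im[130:280,110:260],None,fx=4,fy=4,interpolation=cv2.INTER_CUBIC))
cv2.imwrite("pics/b2.png",cv2.resize(im[120:270,320:470],None,fx=4,fy=4,interpolation=cv2.INTER_CUBIC))
E
```

```text
(no output)
```

View pics/b1.png

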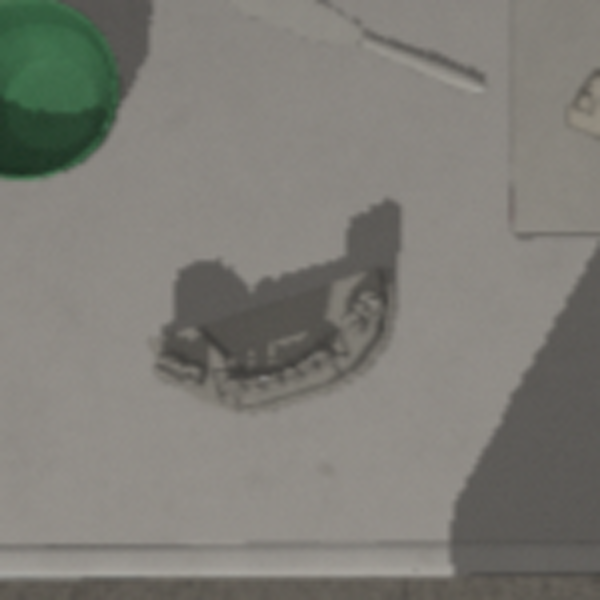

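View pics/b2.png

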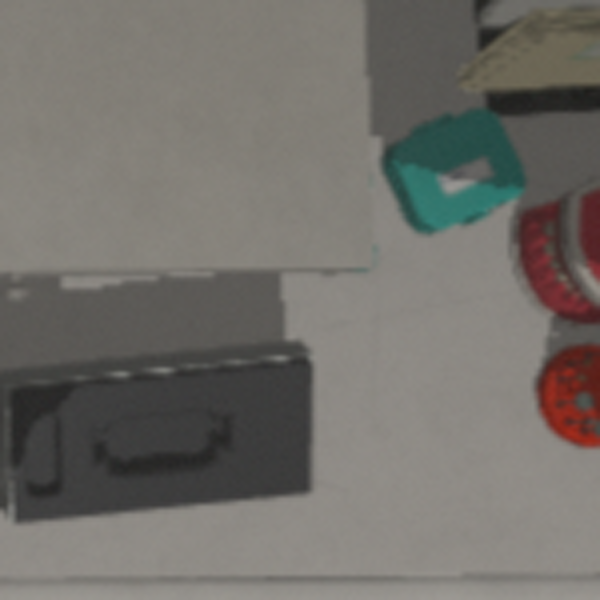

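```bash
python3 - <<'E'
from cell import env
import cv2,numpy as np
for k in range(3):
  for c in("scene","top"):
    env.read_camera(c)
    for th in ["section_grip","section_tail","cutout_mouth","foam_insert"]:
        r=env.landmark_of(th,c)
        if r: print(c,th,np.round(r[0]["xyz"],1).tolist(),round(r[0]["confidence"],2))
im=cv2.imread("pics/a_top.png").copy()
s=cv2.imread("pics/a_scene.png").copy()
for th,col in(("section",(0,0,255)),("model",(255,0,0)),("foam_insert",(0,255,0)),("carver",(0,255,255))):
    for c,I in(("top",im),("scene",s)):
        r=env.masks_of(th,c)
        if r:
            m=r[0]["region"].astype(np.uint8); print(c,th,r[0]["confidence"],m.sum())
            if c=="top":
                ys,xs=np.nonzero(m); print(cv2.minAreaRect(np.c_[xs,ys].astype(np.float32)))
            cs,_=cv2.findContours(m,0,2); cv2.drawContours(I,cs,-1,col,1)
cv2.imwrite("pics/c1.png",cv2.resize(im[140:280,130:410],None,fx=2.8,fy=2.8,interpolation=cv2.INTER_CUBIC))
cv2.imwrite("pics/c2.png",cv2.resize(s[210:290,150:260],None,fx=6,fy=6,interpolation=cv2.INTER_CUBIC))
print(env.state()["t"])
E
```

```text
scene section_grip [487.3, 243.0, 50.5] 0.91
scene section_tail [479.2, 280.7, 14.6] 0.84
scene foam_insert [468.9, -213.8, 44.7] 0.63
top section_grip [485.5, 238.6, 53.1] 0.6
top section_tail [486.8, 240.7, 13.4] 0.74
top cutout_mouth [457.3, -211.3, 53.8] 0.81
top foam_insert [466.6, -215.0, 47.5] 0.77
scene section_grip [488.9, 237.5, 51.3] 0.63
scene section_tail [478.4, 284.1, 15.1] 0.73
scene cutout_mouth [468.0, -213.0, 46.1] 0.54
scene foam_insert [468.0, -214.3, 44.7] 0.61
top section_tail [477.0, 281.7, 12.4] 0.93
top cutout_mouth [458.4, -211.7, 55.6] 0.69
top foam_insert [463.8, -215.4, 45.7] 0.68
scene section_grip [486.8, 240.7, 50.0] 0.86
scene section_tail [476.5, 276.9, 10.8] 0.73
scene foam_insert [470.6, -214.4, 47.2] 0.53
top section_grip [483.9, 240.8, 54.4] 0.71
top section_tail [476.7, 276.2, 15.4] 0.81
top cutout_mouth [457.0, -210.7, 56.1] 0.79
top foam_insert [463.0, -213.6, 45.5] 0.95
top section 0.61 383
((180.1500244140625, 221.45001220703125), (14.230247497558594, 31.622774124145508), 71.56504821777344)
scene section 0.8 654
top model 0.93 920
((179.8592987060547, 216.7720489501953), (24.77606773376465, 61.983482360839844), 72.34988403320312)
scene model 0.59 1475
top foam_insert 0.65 387
((180.18870544433594, 221.66038513183594), (14.56021785736084, 31.592926025390625), 74.05460357666016)
scene foam_insert 0.59 253
top carver 0.74 69
((275.2069091796875, 233.51724243164062), (47.21250534057617, 3.0535454750061035), 86.633544921875)
scene carver 0.65 102
3.1
```

View pics/c1.png

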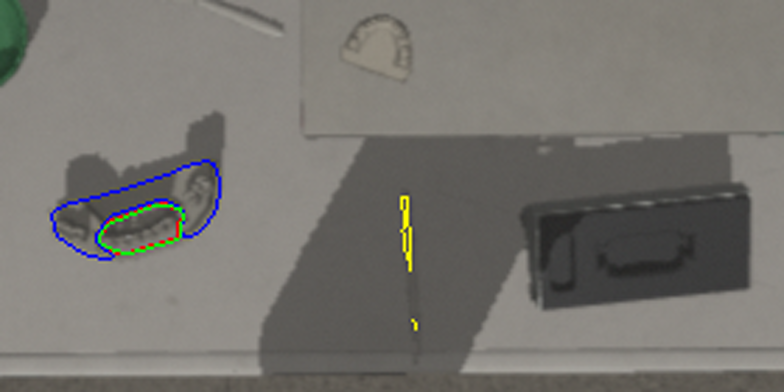

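View pics/c2.png

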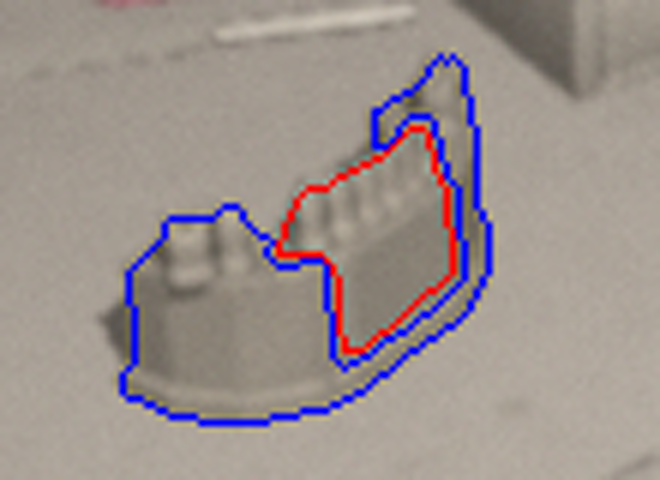

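```bash
cat > h.py <<'E'
from cell import env
import numpy as np
from scipy.spatial.transform import Rotation as Rr
def st():
    s=env.state(); r,p,y=s["tcp_rot"]
    R=Rr.from_euler("xyz",s["tcp_rot"]).as_matrix()
    return s,R
def to(target,yaw=None):
    s,R=st(); d=R.T@(np.array(target)-s["eef_pos"])
    print("t",round(s["t"],2),"pos",np.round(s["eef_pos"],1),"rpydeg",np.round(np.degrees(s["tcp_rot"]),2),"F",np.round(s["ft_force"],1),"M",np.round(s["moment"],2),"op",round(s["opening"],3),"q",np.round(s["joints"],3))
    print("tool shift mm",np.round(d,1)," frac",np.round(d/400,4))
    if yaw is not None: print("turn frac",round(-((yaw-np.degrees(s["tcp_rot"][2])+180)%360-180)/180,4))
E
python3 -m pendant '[0,0,0,-0.056,-1, 0,0,0,-0.056,-1, 0,0,0,-0.056,-1, 0,0,0,-0.056,-1, 0,0,0,-0.056,-1, 0,0,0,-0.056,-1, 0,0,0,-0.056,-1, 0,0,0,-0.056,-1]'
python3 -c "
from h import *
to([486,240,200],107)"
```

```text
t: 4.1
eef_pos: [278.0, -559.8, 214.7]
tcp_rot: [3.142, 0.0, 1.874]
ft_force: [-0.0, -1.0, 0.7]
opening: 1.003
t 4.1 pos [ 278.  -559.8  214.7] rpydeg [1.8000e+02 1.0000e-02 1.0738e+02] F [-0.  -1.   0.7] M [ 0.03 -0.11 -0.02] op 1.003 q [-1.216  0.491  1.559  0.     1.092 -1.519]
tool shift mm [701.2 437.4  14.6]  frac [1.7529 1.0935 0.0365]
turn frac 0.0021
```

```bash

python3 -m pendant '[0.08,0.12,0,0.002,-1, 0.09,0.12,0,0,-1, 0.09,0.12,0,0,-1, 0.1,0.11,0,0,-1, 0.1,0.11,0,0,-1, 0.12,0.09,0,0,-1, 0.12,0.09,0,0,-1, 0.13,0.07,0,0,-1, 0.13,0.07,0,0,-1, 0.13,0.05,0,0,-1]'
python3 -c "
from h import *
to([486,240,200],107)"
```

```text
t: 5.35
eef_pos: [516.9, -30.9, 214.8]
tcp_rot: [3.141, 0.0, 1.862]
ft_force: [0.6, 0.5, 0.5]
opening: 1.0
t 5.35 pos [516.9 -30.9 214.8] rpydeg [1.7997e+02 2.0000e-02 1.0669e+02] F [0.6 0.5 0.5] M [-0.03 -0.12 -0.04] op 1.0 q [-0.187  0.339  1.819 -0.     0.983 -0.479]
tool shift mm [268.4  48.2  14.7]  frac [0.6709 0.1206 0.0367]
turn frac -0.0017
```

```bash

python3 -m pendant '[0.13,0.025,0,0,-1, 0.13,0.025,0,0,-1, 0.13,0.025,0,0,-1, 0.1,0.02,0,0,-1, 0.06,0.01,0,0,-1, 0.03,0,0,0,-1,0,0,0,0,-1]'
python3 - <<'E'
from h import *
to([486,240,200],107)
import cv2
for c in("scene","top"):
    im=env.read_camera(c); cv2.imwrite(f"pics/d_{c}.png",im[:,:,::-1])
    for th in ["section_grip","section_tail","model_socket"]:
        r=env.landmark_of(th,c)
        if r: print(c,th,np.round(r[0]["xyz"],1).tolist(),round(r[0]["confidence"],2))
E
```

```text
t: 6.22
eef_pos: [489.9, 201.5, 214.6]
tcp_rot: [-3.141, 0.0, 1.863]
ft_force: [-0.3, -0.1, -0.4]
opening: 0.995
t 6.22 pos [489.9 201.5 214.6] rpydeg [-1.7999e+02  1.0000e-02  1.0673e+02] F [-0.3 -0.1 -0.4] M [-0.06 -0.08 -0.  ] op 0.995 q [ 0.266  0.356  1.791 -0.     0.994 -0.026]
tool shift mm [38.   7.3 14.6]  frac [0.0949 0.0183 0.0364]
turn frac -0.0015
scene section_grip [485.1, 238.9, 50.5] 0.92
scene section_tail [475.9, 279.2, 15.1] 0.87
scene model_socket [484.4, 247.0, 57.2] 0.9
top section_grip [661.4, 401.7, 2.5] 0.18
```

View pics/d_scene.png

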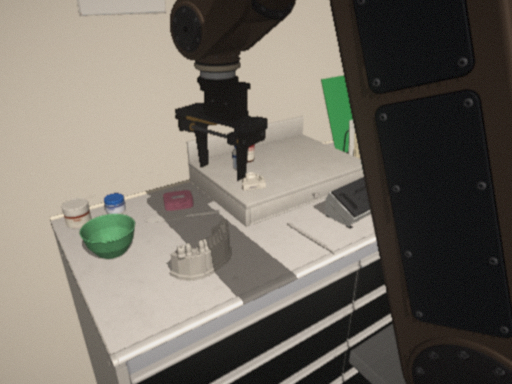

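```bash

python3 -m pendant '[0.095,0.018,0,-0.0015,-1, 0,0,0.13,0,-1, 0,0,0.12,0,0,0,0,0,0,0, 0,0,0,0,0]'
python3 - <<'E'
from h import *
to([486,240,31],107)
import cv2
for c in("scene","top"):
    im=env.read_camera(c); cv2.imwrite(f"pics/e_{c}.png",im[:,:,::-1])
    for th in ["section_grip","section_tail","model_socket","section","model"]:
        r=env.landmark_of(th,c)
        if r: print(c,th,np.round(r[0]["xyz"],1).tolist(),round(r[0]["confidence"],2))
    if c=="scene": cv2.imwrite("pics/e1.png",cv2.resize(im[150:290,150:290,::-1],None,fx=4,fy=4,interpolation=cv2.INTER_CUBIC))
E
```

```text
t: 7.25
eef_pos: [487.0, 240.0, 116.1]
tcp_rot: [3.14, 0.0, 1.866]
ft_force: [-0.2, -0.0, -0.7]
opening: 0.742
t 7.25 pos [487.  240.  116.1] rpydeg [179.91   0.   106.94] F [-0.2 -0.  -0.7] M [-0.02 -0.15  0.05] op 0.742 q [ 0.336  0.5    1.866 -0.     0.774  0.041]
tool shift mm [ 0.3 -1.1 85.1]  frac [ 0.0007 -0.0027  0.2126]
turn frac -0.0003
scene section_grip [486.9, 239.5, 49.0] 0.63
scene section_tail [477.6, 280.5, 16.8] 0.73
scene model_socket [486.6, 242.3, 57.2] 0.69
scene section [485.3, 239.8, 10.7] 0.58
scene model [482.6, 242.9, -2.0] 0.9
top section_grip [487.0, 240.4, 51.9] 0.56
top model_socket [485.6, 235.8, 54.5] 0.66
top section [466.8, -214.6, 47.2] 0.73
```

View pics/e1.png

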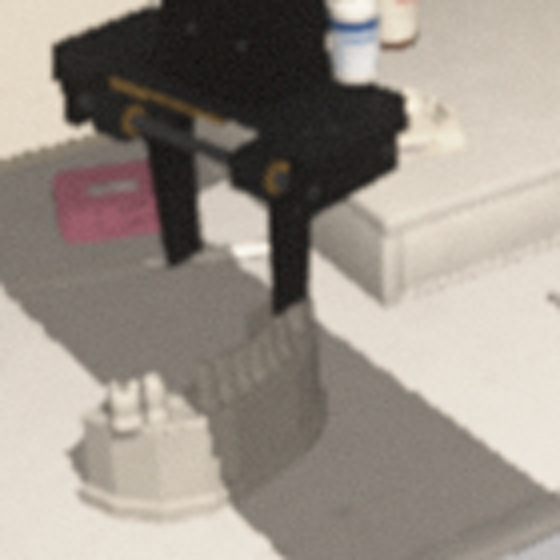

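```bash

python3 -m pendant '[0,-0.002,0.07,0,-0.1, 0,0,0.07,0,-0.1, 0,0,0.05,0,-0.1, 0,0,0.02,0,-0.1,0,0,0,0,-0.1]'
python3 - <<'E'
from h import *
to([486,240,31],107)
import cv2
for c in("scene",):
    im=env.read_camera(c); cv2.imwrite("pics/f1.png",cv2.resize(im[170:290,150:270,::-1],None,fx=5,fy=5,interpolation=cv2.INTER_CUBIC))
E
```

```text
t: 8.48
eef_pos: [485.3, 239.6, 30.5]
tcp_rot: [-3.141, 0.0, 1.867]
ft_force: [0.2, 0.3, -0.3]
opening: 0.548
t 8.47 pos [485.3 239.6  30.5] rpydeg [-1.7997e+02  1.0000e-02  1.0695e+02] F [ 0.2  0.3 -0.3] M [-0.   -0.17  0.03] op 0.548 q [ 0.337  0.634  1.926 -0.     0.582  0.041]
tool shift mm [ 0.2  0.7 -0.5]  frac [ 0.0004  0.0018 -0.0012]
turn frac -0.0003
```

View pics/f1.png

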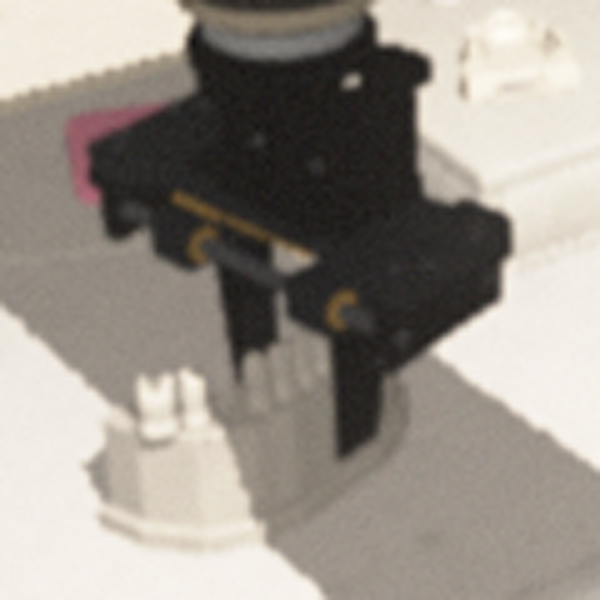

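```bash

python3 -m pendant '[0,0,0,0,0.2, 0,0,0,0,0.2]'
python3 -m pendant '[0,0,0,0,0.26]'
python3 -c "
from h import *
to([486,240,31],107)"
```

```text
t: 8.78
eef_pos: [485.6, 239.7, 31.2]
tcp_rot: [3.141, 0.0, 1.867]
ft_force: [0.6, 0.1, -0.0]
opening: 0.42
t: 8.9
eef_pos: [485.5, 239.7, 30.9]
tcp_rot: [3.141, 0.0, 1.867]
ft_force: [-0.1, -0.1, 0.6]
opening: 0.381
t 8.9 pos [485.5 239.7  30.9] rpydeg [1.7997e+02 1.0000e-02 1.0695e+02] F [-0.1 -0.1  0.6] M [ 0.03 -0.1   0.02] op 0.381 q [ 0.337  0.633  1.926 -0.     0.582  0.041]
tool shift mm [ 0.1  0.6 -0.1]  frac [ 0.0004  0.0014 -0.0002]
turn frac -0.0003
```

```bash

python3 -m pendant '[0,0,0,0,0.3]'
python3 -m pendant '[0,0,0,0,1,0,0,0,0,1,0,0,0,0,1]'
python3 -c "
from h import *
to([486,240,31],107)"
```

```text
t: 9.02
eef_pos: [485.7, 239.7, 30.9]
tcp_rot: [3.141, 0.0, 1.867]
ft_force: [0.2, -0.0, 2.5]
opening: 0.359
t: 9.4
eef_pos: [485.7, 239.7, 30.8]
tcp_rot: [3.141, 0.0, 1.867]
ft_force: [0.8, 0.6, 5.6]
opening: 0.357
t 9.4 pos [485.7 239.7  30.8] rpydeg [179.96   0.   106.95] F [0.8 0.6 5.6] M [-0.01 -0.3  -0.02] op 0.357 q [ 0.337  0.633  1.926 -0.     0.582  0.041]
tool shift mm [ 0.2  0.4 -0.2]  frac [ 0.0004  0.001  -0.0004]
turn frac -0.0003
```

```bash

python3 -m pendant '[0,0,-0.005,0,1, 0,0,-0.01,0,1, 0,0,-0.01,0,1]'
python3 -m pendant '[0,0,-0.015,0,1, 0,0,-0.015,0,1, 0,0,-0.015,0,1, 0,0,-0.015,0,1,0,0,0,0,1]'
python3 - <<'E'
from h import *
to([486,240,91])
import cv2
for c in("scene",):
    im=env.read_camera(c); cv2.imwrite("pics/g1.png",cv2.resize(im[170:290,150:270,::-1],None,fx=5,fy=5,interpolation=cv2.INTER_CUBIC))
E
```

```text
t: 9.78
eef_pos: [485.2, 239.6, 40.6]
tcp_rot: [-3.141, 0.0, 1.867]
ft_force: [1.1, -0.7, -2.8]
opening: 0.358
t: 10.4
eef_pos: [485.6, 239.7, 65.1]
tcp_rot: [3.141, 0.0, 1.867]
ft_force: [-0.2, 0.0, -2.1]
opening: 0.355
t 10.4 pos [485.6 239.7  65.1] rpydeg [179.95   0.   106.95] F [-0.2  0.  -2.1] M [-0.   -0.13 -0.  ] op 0.355 q [ 0.337  0.577  1.907 -0.     0.657  0.041]
tool shift mm [  0.1   0.5 -25.9]  frac [ 0.0003  0.0013 -0.0647]
```

View pics/g1.png

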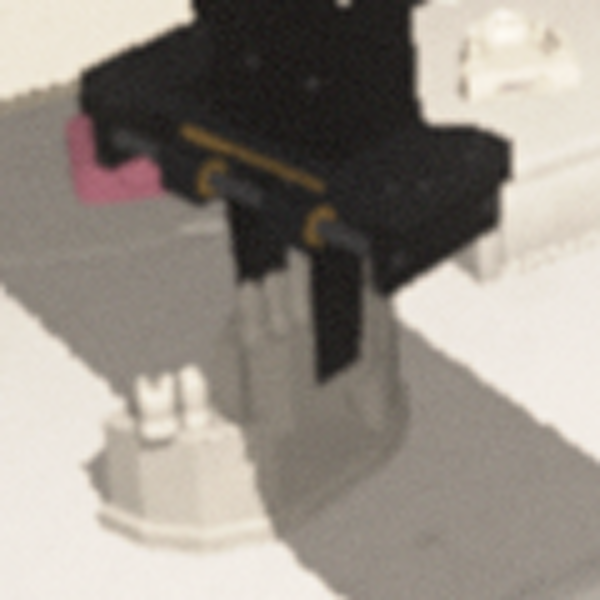

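```bash

python3 -m pendant '[0,0,-0.02,0,1, 0,0,-0.025,0,1, 0,0,-0.03,0,1, 0,0,-0.06,0,1, 0,0,-0.1,0,1,0,0,-0.1,0,1, 0,0,-0.1,0,1]'
python3 - <<'E'
from h import *
to([486,240,200])
import cv2
for c in("scene","top"):
    im=env.read_camera(c); cv2.imwrite(f"pics/h_{c}.png",im[:,:,::-1])
    for th in ["cutout_mouth","foam_insert","rest","model"]:
        r=env.landmark_of(th,c)
        if r: print(c,th,np.round(r[0]["xyz"],1).tolist(),round(r[0]["confidence"],2))
E
```

```text
t: 11.32
eef_pos: [485.0, 239.6, 240.7]
tcp_rot: [3.141, 0.0, 1.867]
ft_force: [0.8, 0.1, -2.1]
opening: 0.353
t 11.32 pos [485.  239.6 240.7] rpydeg [1.7998e+02 1.0000e-02 1.0695e+02] F [ 0.8  0.1 -2.1] M [-0.01 -0.19  0.04] op 0.353 q [ 0.337  0.344  1.732 -0.     1.065  0.041]
tool shift mm [ 0.1  1.  40.7]  frac [0.0004 0.0026 0.1018]
scene cutout_mouth [460.7, -211.8, 63.1] 0.94
scene foam_insert [467.1, -215.3, 44.3] 0.84
scene rest [466.4, -215.4, -1.2] 0.91
scene model [483.8, 243.8, -2.9] 0.98
top cutout_mouth [459.1, -211.2, 56.0] 0.61
top foam_insert [464.7, -217.1, 46.0] 0.7
top model [486.6, 240.1, -0.5] 0.59
```

View pics/h_top.png

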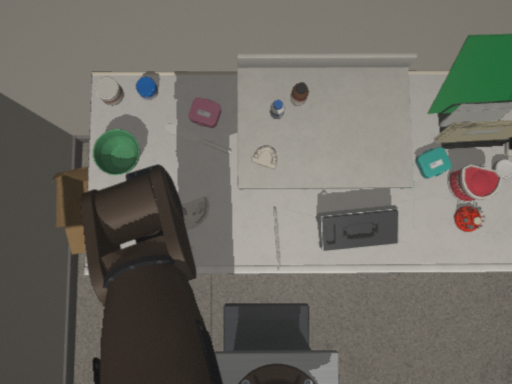

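View pics/h_scene.png

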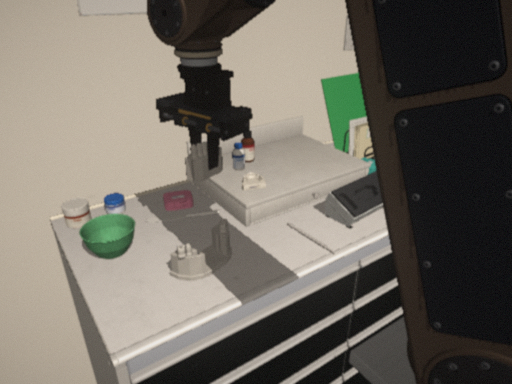

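```bash
python3 - <<'E'
import numpy as np,cv2
from scipy.optimize import least_squares
D=np.array([[-1.216,.4914,1.559,278,-559.8,214.7],[-.187,.339,1.819,516.9,-30.9,214.8],[.266,.356,1.791,489.9,201.5,214.6],[.336,.5,1.866,487,240,116.1],[.337,.6335,1.926,485.5,239.7,30.9],[.337,.344,1.732,485,239.6,240.7]])
def f(p):
    b,a,L1,L2,off,c=p
    q1,q2,q3=D[:,0],D[:,1],D[:,2]
    r=a+L1*np.sin(q2)+L2*np.sin(q2+q3+off); z=c+L1*np.cos(q2)+L2*np.cos(q2+q3+off)
    x=r*np.cos(q1)-b*np.sin(q1); y=r*np.sin(q1)+b*np.cos(q1)
    return np.r_[x-D[:,3],y-D[:,4],z-D[:,5]]
s=least_squares(f,[66,0,450,400,0,-100],x_scale=[10,10,100,100,.1,100]); print(s.x.round(3),np.abs(s.fun).max())
from cell import env
env.read_camera("top"); r=env.masks_of("foam_insert","top")
im=cv2.imread("pics/h_top.png")
for d in r:
    m=d["region"].astype(np.uint8); ys,xs=np.nonzero(m); print(d["confidence"],m.sum(),cv2.minAreaRect(np.c_[xs,ys].astype(np.float32)))
cv2.imwrite("pics/i1.png",cv2.resize(im[195:260,305:410],None,fx=7,fy=7,interpolation=cv2.INTER_CUBIC))
E
```

```text
[ 6.58370e+01  4.77000e-01  5.84745e+02  4.12733e+02  1.01000e-01
 -7.45860e+01] 0.36428865805265787
0.71 2567 ((360.0164489746094, 229.68035888671875), (34.67518615722656, 77.04591369628906), 84.80557250976562)
```

View pics/i1.png

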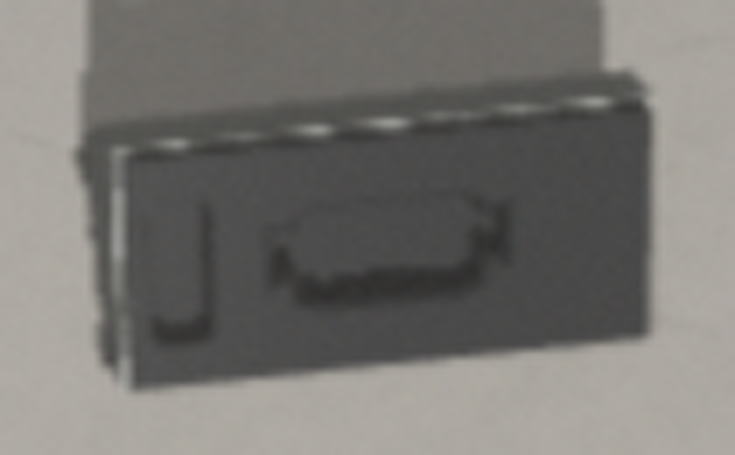

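```bash
python3 - <<'E'
import numpy as np,cv2
from scipy.optimize import least_squares
from cell import env
from scipy.spatial.transform import Rotation as R
c=env.camera_model("top");V=np.array(c["view"])
uv=np.array([[132,388],[648,335],[645,104],[128,153]],float); uv=(uv+.5)/7-.5+[305,195]
L=np.array([[-45,95,16],[-45,-95,16],[45,-95,16],[45,95,16.]])
def P(X):
    q=X@V[:3,:3].T+V[:3,3]; return np.c_[c["fx"]*q[:,0]/q[:,2]+c["cx"],c["fy"]*q[:,1]/q[:,2]+c["cy"]]
def W(p,L): return (R.from_euler("z",p[2])*R.from_euler("y",-p[3])).apply(L)+[p[0],p[1],45]
f=lambda p:(P(W(np.r_[p,np.radians(25)],L))-uv).ravel()
s=least_squares(f,[465,-214,.1]); print(s.x[:2],np.degrees(s.x[2]),s.fun.round(2))
print("mouth",W(np.r_[s.x,np.radians(25)],np.array([[0,0,16.],[0,0,0]])))
# cutout outline overlay
im=cv2.imread("pics/h_top.png"); big=cv2.resize(im[195:260,305:410],None,fx=7,fy=7,interpolation=cv2.INTER_CUBIC)
o=np.array([[-18.5,-33.5],[-18.5,33.5],[-2.5,33.5],[-6.5,42.5],[12.5,42.5],[8.5,33.5],[18.5,33.5],[18.5,-33.5],[8.5,-33.5],[12.5,-42.5],[-6.5,-42.5],[-2.5,-33.5]])
X=W(np.r_[s.x,np.radians(25)],np.c_[o,np.full(len(o),16.)])
q=((P(X)-[305,195]+.5)*7-.5).astype(int)
cv2.polylines(big,[q],True,(0,255,255),1)
q=((P(W(np.r_[s.x,np.radians(25)],L))-[305,195]+.5)*7-.5).astype(int); cv2.polylines(big,[q],True,(0,0,255),1)
cv2.imwrite("pics/i2.png",big)
# scene view
im=env.read_camera("scene"); cv2.imwrite("pics/i3.png",cv2.resize(im[150:240,310:390,::-1],None,fx=6,fy=6,interpolation=cv2.INTER_CUBIC))
E
```

```text
[ 467.77259708 -212.70054484] 5.335848526592105 [-0.09 -0.38 -0.08 -0.21  0.97  0.04 -0.81  0.52]
mouth [[ 461.04000614 -213.32935733   59.50092459]
 [ 467.77259708 -212.70054484   45.        ]]
```

View pics/i2.png

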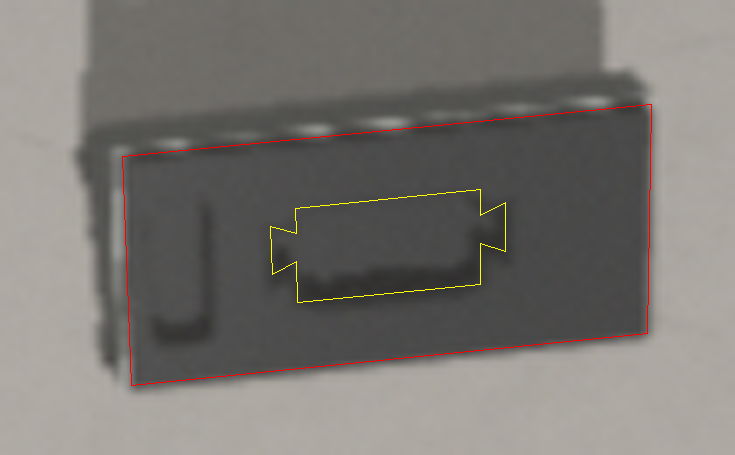

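View pics/i3.png

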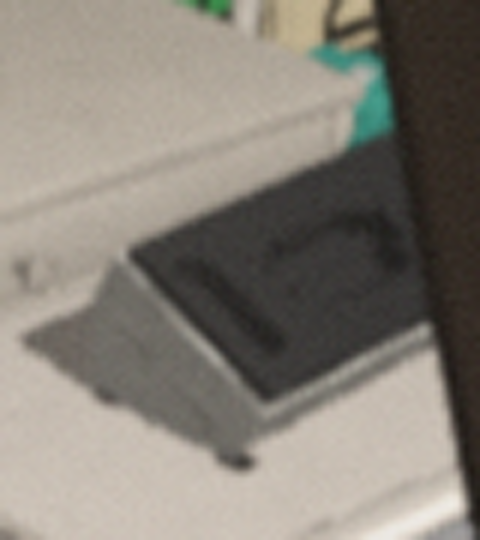

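```bash

python3 -m pendant '[-0.1,0.04,-0.1,0.032,1, -0.1,0.04,-0.1,0.032,1, -0.06,0.07,-0.12,0,1, 0,0.07,-0.13,0,1, 0,0.07,-0.13,0,1, 0,0.07,-0.13,0,1,0,0,-0.13,0,1,0,0,0,0,1]'
python3 - <<'E'
from h import *
to([640,125,600],95.4)
E
```

```text
t: 12.98
eef_pos: [649.9, 156.7, 577.7]
tcp_rot: [3.136, -0.0, 1.666]
ft_force: [0.3, -0.5, -3.1]
opening: 0.354
t 12.97 pos [649.9 156.7 577.7] rpydeg [ 1.7965e+02 -1.0000e-02  9.5430e+01] F [ 0.3 -0.5 -3.1] M [-0.03 -0.14  0.  ] op 0.354 q [ 0.138  0.483  0.656 -0.     1.997  0.043]
tool shift mm [-30.6 -12.7 -22.4]  frac [-0.0766 -0.0318 -0.056 ]
turn frac 0.0002
```

```bash

python3 -m pendant '[-0.09,0.05,-0.05,0,1, 0,0.13,0,0,1, 0,0.1,0,0,1,0,0.03,0,0,1]'
python3 - <<'E'
from h import *
to([640,125,600],95.4)
E
```

```text
t: 13.48
eef_pos: [748.8, 128.2, 572.7]
tcp_rot: [-3.138, -0.001, 1.665]
ft_force: [0.6, -0.1, -3.4]
opening: 0.355
t 13.47 pos [748.8 128.2 572.7] rpydeg [-1.7981e+02 -6.0000e-02  9.5400e+01] F [ 0.6 -0.1 -3.4] M [ 0.01 -0.11  0.  ] op 0.355 q [ 8.200e-02  7.970e-01  5.700e-02  1.000e-03  2.291e+00 -1.100e-02]
tool shift mm [   7.1 -108.7  -27. ]  frac [ 0.0177 -0.2718 -0.0674]
turn frac 0.0
```

```bash

python3 -m pendant '[0,0.03,0,0,1, 0,0.03,0,0,1]'
python3 - <<'E'
from h import *
to([640,125,600],95.4)
E
python3 -m pendant '[0,0.1,-0.1,0,1]'
python3 - <<'E'
from h import *
to([640,125,600],95.4)
E
```

```text
t: 13.72
eef_pos: [755.9, 128.6, 574.8]
tcp_rot: [3.114, -0.001, 1.666]
ft_force: [0.5, 0.1, -1.4]
opening: 0.356
t 13.72 pos [755.9 128.6 574.8] rpydeg [ 1.7845e+02 -8.0000e-02  9.5450e+01] F [ 0.5  0.1 -1.4] M [ 0.01 -0.03 -0.03] op 0.356 q [ 8.200e-02  7.980e-01  4.700e-02  2.000e-03  2.269e+00 -1.200e-02]
tool shift mm [   7.5 -114.9  -28.4]  frac [ 0.0187 -0.2874 -0.0709]
turn frac 0.0003
t: 13.85
eef_pos: [758.3, 126.1, 580.4]
tcp_rot: [3.09, -0.004, 1.666]
ft_force: [-0.6, -0.3, -1.7]
opening: 0.357
t 13.85 pos [758.3 126.1 580.4] rpydeg [177.03  -0.2   95.46] F [-0.6 -0.3 -1.7] M [ 0.03 -0.09 -0.05] op 0.357 q [ 0.077  0.791  0.049  0.006  2.251 -0.014]
tool shift mm [  10.3 -116.7  -25.6]  frac [ 0.0257 -0.2918 -0.064 ]
turn frac 0.0003
```

```bash

python3 -m pendant '[0,0.15,0,0,1, 0,0.15,0,0,1]'
python3 - <<'E'
from h import *
to([640,125,600],95.4)
E
```

```text
t: 14.1
eef_pos: [811.2, 126.6, 535.6]
tcp_rot: [3.036, -0.007, 1.666]
ft_force: [0.9, 0.5, -2.7]
opening: 0.357
t 14.1 pos [811.2 126.6 535.6] rpydeg [173.94  -0.38  95.45] F [ 0.9  0.5 -2.7] M [-0.01  0.01  0.06] op 0.357 q [ 0.071  0.851  0.048  0.011  2.137 -0.017]
tool shift mm [  15.1 -162.8  -82. ]  frac [ 0.0378 -0.4071 -0.2049]
turn frac 0.0003
```

```bash

python3 -m pendant '[0,0,-0.15,0,1, 0,0,-0.15,0,1]'
python3 - <<'E'
from h import *
to([640,125,600],95.4)
E
```

```text
t: 14.35
eef_pos: [754.0, 117.6, 614.6]
tcp_rot: [3.004, -0.009, 1.666]
ft_force: [-0.9, 0.1, -1.7]
opening: 0.357
t 14.35 pos [754.  117.6 614.6] rpydeg [172.12  -0.5   95.46] F [-0.9  0.1 -1.7] M [-0.04  0.02 -0.01] op 0.357 q [ 0.064  0.748  0.047  0.016  2.209 -0.021]
tool shift mm [  18.1 -113.7   -0.9]  frac [ 0.0453 -0.2842 -0.0022]
turn frac 0.0003
```

```bash

python3 -m pendant '[0.02,0.06,-0.14,0,1, 0.02,0.06,-0.14,0,1, 0.02,0.1,-0.1,0,1, 0.02,0.1,-0.1,0,1]'
python3 - <<'E'
from h import *
to([640,125,600],95.4)
s,R=st(); z=R[:,2]; print("tilt",np.degrees(np.arccos(-z[2])),"azim",np.degrees(np.arctan2(z[1],z[0])), "jaw",R[:,1])
E
```

```text
t: 14.85
eef_pos: [716.5, 133.9, 681.5]
tcp_rot: [2.895, -0.018, 1.668]
ft_force: [0.6, -0.1, -2.2]
opening: 0.355
t 14.85 pos [716.5 133.9 681.5] rpydeg [165.84  -1.    95.57] F [ 0.6 -0.1 -2.2] M [-0.05  0.12  0.  ] op 0.355 q [0.087 0.659 0.049 0.024 2.187 0.008]
tool shift mm [ -2.9 -94.6  60.2]  frac [-0.0072 -0.2365  0.1505]
turn frac 0.001
tilt 14.190549052312276 azim 9.55146774496125 jaw [0.96546614 0.08991856 0.24451949]
```

```bash

python3 -m pendant '[-0.07,0.09,-0.09,0,1, -0.07,0.09,-0.09,0,1, -0.05,0.1,-0.1,0,1]'
python3 - <<'E'
from h import *
to([640,125,600],95.4)
s,R=st(); z=R[:,2]; print("tilt",np.degrees(np.arccos(-z[2])),"azim",np.degrees(np.arctan2(z[1],z[0])), "jaw",R[:,1])
E
```

```text
t: 15.22
eef_pos: [716.6, 53.2, 713.7]
tcp_rot: [2.815, -0.019, 1.668]
ft_force: [0.4, 0.9, -2.5]
opening: 0.354
t 15.22 pos [716.6  53.2 713.7] rpydeg [161.31  -1.09  95.55] F [ 0.4  0.9 -2.5] M [-0.03  0.17  0.03] op 0.354 q [-0.041  0.618  0.049  0.074  2.152 -0.084]
tool shift mm [  76.7 -102.6   86.9]  frac [ 0.1916 -0.2564  0.2172]
turn frac 0.0009
tilt 18.723758905633336 azim 8.773552757107584 jaw [0.94339167 0.08561326 0.32044115]
```

```bash

python3 -m pendant '[-0.13,0.06,-0.05,0,1, -0.13,0.06,-0.05,0,1, -0.02,0.13,-0.08,0,1]'
python3 - <<'E'
from h import *
to([640,125,600],95.4)
s,R=st(); z=R[:,2]; print("tilt",np.degrees(np.arccos(-z[2])),"azim",np.degrees(np.arctan2(z[1],z[0])), "jaw",R[:,1])
E
```

```text
t: 15.6
eef_pos: [726.5, -50.4, 725.0]
tcp_rot: [2.746, -0.012, 1.661]
ft_force: [0.8, -0.3, -2.2]
opening: 0.358
t 15.6 pos [726.5 -50.4 725. ] rpydeg [157.36  -0.68  95.19] F [ 0.8 -0.3 -2.2] M [-0.02  0.29  0.01] op 0.358 q [-0.206  0.61   0.049  0.143  2.101 -0.198]
tool shift mm [ 181.  -113.9   90.3]  frac [ 0.4524 -0.2847  0.2257]
turn frac -0.0012
tilt 22.64705103742398 azim 6.829007096074144 jaw [0.91959571 0.07887002 0.38486784]
```

```bash

python3 -m pendant '[-0.03,0.11,-0.1,0,1, -0.02,0.08,-0.07,0,1]'
python3 - <<'E'
from h import *
to([640,125,600],95.4)
s,R=st(); z=R[:,2]; print("tilt",np.degrees(np.arccos(-z[2])),"azim",np.degrees(np.arctan2(z[1],z[0])), "jaw",R[:,1])
E
```

```text
t: 15.85
eef_pos: [716.5, -56.9, 750.2]
tcp_rot: [2.688, -0.004, 1.664]
ft_force: [-0.3, 0.1, -2.7]
opening: 0.355
t 15.85 pos [716.5 -56.9 750.2] rpydeg [154.02  -0.25  95.32] F [-0.3  0.1 -2.7] M [-0.04  0.36  0.03] op 0.355 q [-0.225  0.581  0.047  0.161  2.075 -0.207]
tool shift mm [ 187.6 -119.4  109.7]  frac [ 0.469  -0.2985  0.2743]
turn frac -0.0005
tilt 25.983574123552415 azim 5.819775316161858 jaw [0.89523591 0.08141031 0.43809248]
```

```bash
cat > kin.py <<'E'
import numpy as np
from scipy.spatial.transform import Rotation as R
from scipy.optimize import least_squares
D=[([-1.216,.4914,1.559,0,1.092,-1.519],[278,-559.8,214.7],[np.pi,0,1.874]),
([.337,.6335,1.926,0,.582,.041],[485.5,239.7,30.9],[3.141,0,1.867]),
([.337,.344,1.732,0,1.065,.041],[485,239.6,240.7],[3.141,0,1.867]),
([-.041,.618,.049,.074,2.152,-.084],[716.6,53.2,713.7],[2.815,-.019,1.668]),
([-.206,.61,.049,.143,2.101,-.198],[726.5,-50.4,725],[2.746,-.012,1.661]),
([-.225,.581,.047,.161,2.075,-.207],[716.5,-56.9,750.2],[2.688,-.004,1.664])]
def fk(q,p):
    b,a,L1,L2,off,h,Lt=p
    Rf=R.from_euler("z",q[0])*R.from_euler("y",q[1]+q[2])
    w=R.from_euler("z",q[0]).apply([a+L1*np.sin(q[1])+L2*np.sin(q[1]+q[2]+off),b,h+L1*np.cos(q[1])+L2*np.cos(q[1]+q[2]+off)])
    T=Rf*R.from_euler("z",q[3])*R.from_euler("y",q[4])*R.from_euler("z",q[5])*R.from_euler("z",np.pi/2)
    return w+T.apply([0,0,Lt]),T
def res(p):
    o=[]
    for q,x,e in D:
        X,T=fk(q,p); o+=list(X-x)
    return np.array(o)
s=least_squares(res,[66,0,585,413,.1,200,275],x_scale=[10,10,100,100,.1,100,100]); P=s.x
if __name__=="__main__":
    print(P.round(3),np.abs(s.fun).max())
    for q,x,e in D:
        X,T=fk(q,P); print(np.degrees((T.inv()*R.from_euler("xyz",e)).magnitude()).round(2))
    from cell import env
    st=env.state(); Tg=R.from_euler("xyz",st["tcp_rot"])
    lo=np.array([-3.1,-.84,.05,-1.13,.06,-2.69]);hi=np.array([3.1,2.19,2.79,4.28,2.93,2.69])
    O=np.array([467.3,-213.2,45]); zf=np.array([-.4207,-.0398,.9063])
    q=st["joints"].clip(lo+.01,hi-.01)
    way=[np.array([716,-57,700]),np.array([600,-120,550]),np.array([480,-200,400]),np.array([420,-218,260])]+[O+zf*(18.8+d) for d in(140,100,70,36,16,0)]
    for w in way:
        g=lambda q:np.r_[fk(q,P)[0]-w,300*(Tg.inv()*fk(q,P)[1]).as_rotvec()]
        r=least_squares(g,q,bounds=(lo,hi)); q=r.x.clip(lo+.001,hi-.001); print(w.round(0),q.round(2),np.abs(r.fun).max().round(2))
E
python3 kin.py
```

```text
[6.58790e+01 2.12000e-01 5.86618e+02 4.13009e+02 1.04000e-01 1.97267e+02
 2.72404e+02] 0.3322994919345774
0.05
0.03
0.01
0.02
0.03
0.06
[716 -57 700] [-0.22  0.43  0.49  0.14  1.79 -0.25] 0.0
[ 600 -120  550] [-0.4   0.14  1.29  0.22  1.32 -0.5 ] 0.0
[ 480 -200  400] [-0.69  0.04  1.77  0.37  1.03 -0.92] 0.0
[ 420 -218  260] [-0.83  0.11  2.09  0.55  0.74 -1.29] 0.0
[ 400. -220.  189.] [-0.87  0.21  2.22  0.73  0.57 -1.55] 0.0
[ 417. -218.  153.] [-0.83  0.29  2.24  0.86  0.48 -1.67] 0.0
[ 430. -217.  125.] [-0.81  0.36  2.24  0.99  0.42 -1.79] 0.0
[ 444. -215.   95.] [-0.78  0.44  2.25  1.17  0.37 -1.96] 0.0
[ 453. -215.   77.] [-0.76  0.49  2.25  1.3   0.35 -2.08] 0.0
[ 459. -214.   62.] [-0.75  0.52  2.24  1.4   0.34 -2.17] 0.0
```

```bash
python3 - <<'E'
from h import *
to([417,-218,160])
E
```

```text
t 15.85 pos [716.5 -56.9 750.2] rpydeg [154.02  -0.25  95.32] F [-0.3  0.1 -2.7] M [-0.04  0.36  0.03] op 0.355 q [-0.225  0.581  0.047  0.161  2.075 -0.207]
tool shift mm [-135.2 -539.7  392.8]  frac [-0.3379 -1.3493  0.9821]
```

```bash

python3 -m pendant '[-0.02,-0.08,0.058,0,1, -0.03,-0.12,0.087,0,1, -0.03,-0.12,0.087,0,1, -0.03,-0.12,0.087,0,1, -0.03,-0.12,0.087,0,1, -0.03,-0.12,0.087,0,1, -0.03,-0.12,0.087,0,1, -0.03,-0.12,0.087,0,1, 0,0,0,0,1]'
python3 - <<'E'
from h import *
to([417,-218,160])
E
```

```text
t: 16.98
eef_pos: [540.1, -155.5, 397.8]
tcp_rot: [2.695, -0.01, 1.664]
ft_force: [0.5, 0.3, -1.5]
opening: 0.357
t 16.98 pos [ 540.1 -155.5  397.8] rpydeg [154.43  -0.56  95.33] F [ 0.5  0.3 -1.5] M [-0.06  0.27  0.  ] op 0.357 q [-0.524  0.105  1.7    0.312  0.993 -0.741]
tool shift mm [ -53.1 -218.2  158.6]  frac [-0.1328 -0.5456  0.3966]
```

```bash

python3 -m pendant '[-0.03,-0.12,0.087,0,1, -0.03,-0.12,0.087,0,1, -0.025,-0.12,0.087,0,1, -0.025,-0.1,0.073,0,1, -0.02,-0.075,0.055,0,1, 0,0,0,0,1,0,0,0,0,1]'
python3 - <<'E'
from h import *
O=np.array([467.3,-213.2,45]); zf=np.array([-.4207,-.0398,.9063])
to(O+zf*(18.8+30),95.4)
s,R=st(); z=R[:,2]; print("tilt",np.degrees(np.arccos(-z[2])),"azim",np.degrees(np.arctan2(z[1],z[0])), "jaw",R[:,1],"x",R[:,0])
import cv2
for c in("scene","top"):
    im=env.read_camera(c); cv2.imwrite(f"pics/j_{c}.png",im[:,:,::-1])
E
```

```text
t: 17.85
eef_pos: [424.9, -218.9, 168.9]
tcp_rot: [2.688, -0.004, 1.665]
ft_force: [1.3, 0.7, -1.3]
opening: 0.354
t 17.85 pos [ 424.9 -218.9  168.9] rpydeg [154.03  -0.25  95.4 ] F [ 1.3  0.7 -1.3] M [-0.12  0.33 -0.01] op 0.354 q [-0.819  0.27   2.201  0.782  0.518 -1.572]
tool shift mm [  1.3 -15.1  81.3]  frac [ 0.0032 -0.0377  0.2034]
turn frac 0.0
tilt 25.975403754449868 azim 5.923348732437613 jaw [0.89517577 0.08275672 0.43796308] x [-0.09419237  0.99554425  0.00440849]
```

View pics/j_scene.png

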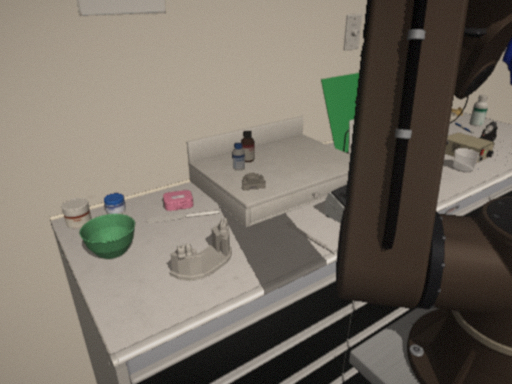

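View pics/j_top.png

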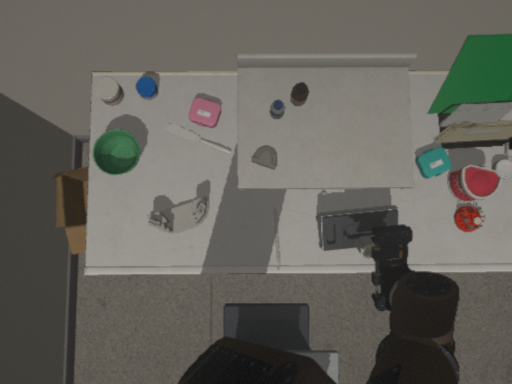

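```bash
cat >> h.py <<'E'
O=np.array([467.3,-213.2,45]); _y=np.radians(5.4); _t=np.radians(25)
zf=np.array([-np.sin(_t)*np.cos(_y),-np.sin(_t)*np.sin(_y),np.cos(_t)])
xf=np.array([np.cos(_t)*np.cos(_y),np.cos(_t)*np.sin(_y),np.sin(_t)]); yf=np.cross(zf,xf)
def sec(d,h=18.8,ex=0,ey=0):
    s,R=st(); o=s["eef_pos"]+R[:,2]*h-O
    print("section in foam xyz",np.round([o@xf,o@yf,o@zf],1)," F in foam",np.round([s["ft_force"]@xf,s["ft_force"]@yf,s["ft_force"]@zf],1))
    to(O+zf*d+xf*ex+yf*ey-R[:,2]*h,95.4)
    print("foam -z per mm in tool frac",np.round(R.T@(-zf)/400,5),"xf",np.round(R.T@xf/400,5))
E
python3 -c "
from h import *
sec(25)"
```

```text
section in foam xyz [ 13.6  -1.1 111.6]  F in foam [-0.9  0.3 -1.9]
t 17.95 pos [ 424.5 -218.4  168.8] rpydeg [154.04  -0.24  95.44] F [-0.1  0.3 -2.1] M [-0.1   0.29 -0.01] op 0.359 q [-0.819  0.27   2.202  0.783  0.517 -1.574]
tool shift mm [  0.7 -15.1  86.3]  frac [ 0.0018 -0.0376  0.2159]
turn frac 0.0002
foam -z per mm in tool frac [-1.0e-05 -4.0e-05  2.5e-03] xf [0.0e+00 2.5e-03 4.0e-05]
```

```bash

python3 -m pendant '[0.002,-0.038,0.06,0,1, 0,0,0.08,0,1, 0,0,0.05,0,1, 0,0,0.025,0,1, 0,0,0,0,1]'
python3 - <<'E'
from h import *
sec(16)
import cv2
for c in("scene","top"):
    im=env.read_camera(c); cv2.imwrite(f"pics/k_{c}.png",im[:,:,::-1])
    if c=="top": cv2.imwrite("pics/k1.png",cv2.resize(im[190:290,305:415,::-1],None,fx=6,fy=6,interpolation=cv2.INTER_CUBIC))
    else: cv2.imwrite("pics/k2.png",cv2.resize(im[150:250,300:400,::-1],None,fx=6,fy=6,interpolation=cv2.INTER_CUBIC))
E
```

```text
t: 18.58
eef_pos: [447.7, -214.4, 83.4]
tcp_rot: [2.69, -0.006, 1.666]
ft_force: [0.4, 0.1, -1.8]
opening: 0.355
section in foam xyz [-1.3  0.8 24.3]  F in foam [-0.4  0.  -1.9]
t 18.57 pos [ 447.7 -214.4   83.4] rpydeg [154.11  -0.36  95.45] F [ 0.4  0.1 -1.8] M [-0.12  0.37 -0.01] op 0.355 q [-0.769  0.468  2.249  1.238  0.363 -2.027]
tool shift mm [-0.8  1.1  8.3]  frac [-0.0021  0.0028  0.0208]
turn frac 0.0003
foam -z per mm in tool frac [-2.0e-05 -4.0e-05  2.5e-03] xf [0.0e+00 2.5e-03 4.0e-05]
```

View pics/k1.png

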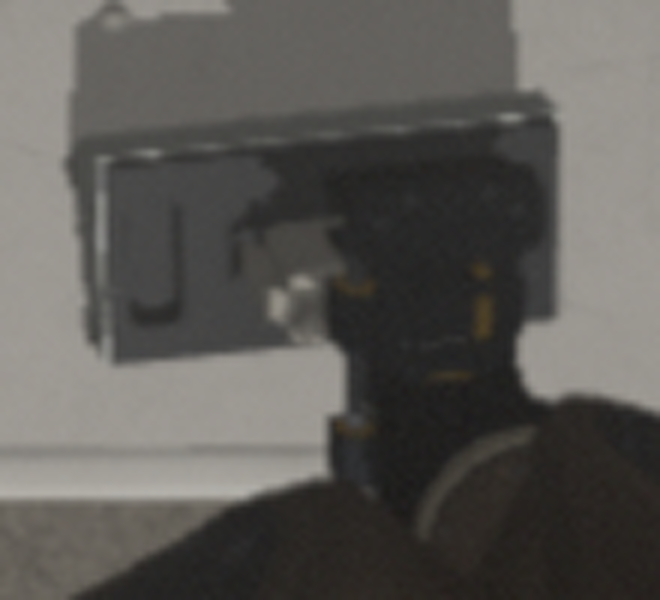

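View pics/k2.png

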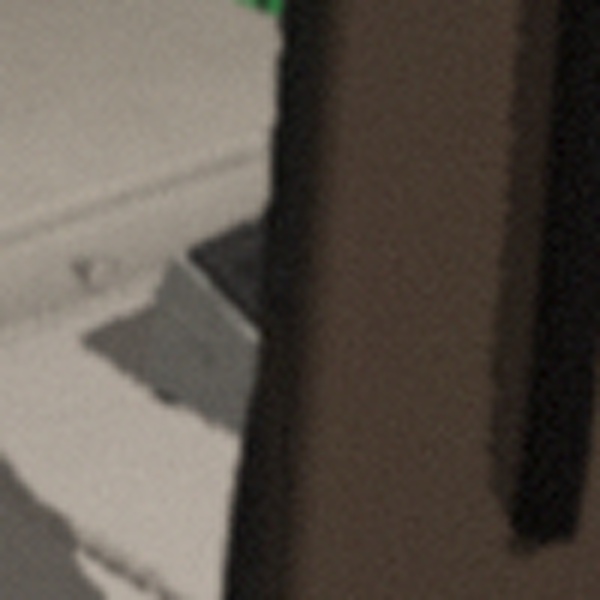

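```bash
cat > ov.py <<'E'
from h import *
import cv2,sys
def overlay(src,dst,roi,fx,h=18.8,O2=O):
    c=env.camera_model("top");V=np.array(c["view"])
    P=lambda X:(lambda q:np.c_[c["fx"]*q[:,0]/q[:,2]+c["cx"],c["fy"]*q[:,1]/q[:,2]+c["cy"]])(X@V[:3,:3].T+V[:3,3])
    im=cv2.imread(src); y0,y1,x0,x1=roi
    big=cv2.resize(im[y0:y1,x0:x1],None,fx=fx,fy=fx,interpolation=cv2.INTER_CUBIC)
    big=cv2.convertScaleAbs(big,alpha=1.6)
    def draw(o,z,org,B,col):
        X=org+np.c_[o,np.full(len(o),z)]@B.T
        q=((P(X)-[x0,y0]+.5)*fx-.5).round().astype(int); cv2.polylines(big,[q],True,col,1)
    def outl(c): return np.array([[-17-c,-32-c],[-17-c,32+c],[-1-c,32+c],[-5-c,41+c],[11+c,41+c],[7+c,32+c],[17+c,32+c],[17+c,-32-c],[7+c,-32-c],[11+c,-41-c],[-5-c,-41-c],[-1-c,-32-c]],float)
    Bf=np.c_[xf,yf,zf]; draw(outl(1.5),16,O2,Bf,(0,255,255)); 
    draw(np.array([[-45,-95],[-45,95],[45,95],[45,-95]],float),16,O2,Bf,(0,0,255))
    s,R=st(); Bs=np.c_[R[:,1],R[:,0],-R[:,2]]
    org=s["eef_pos"]+R[:,2]*h
    draw(outl(0),0,org,Bs,(0,255,0)); draw(outl(0),46,org,Bs,(255,255,0))
    cv2.imwrite(dst,big)
E
python3 - <<'E'
from ov import *
overlay("pics/k_top.png","pics/k3.png",(210,260,315,400),8)
E
```

```text
(no output)
```

View pics/k3.png

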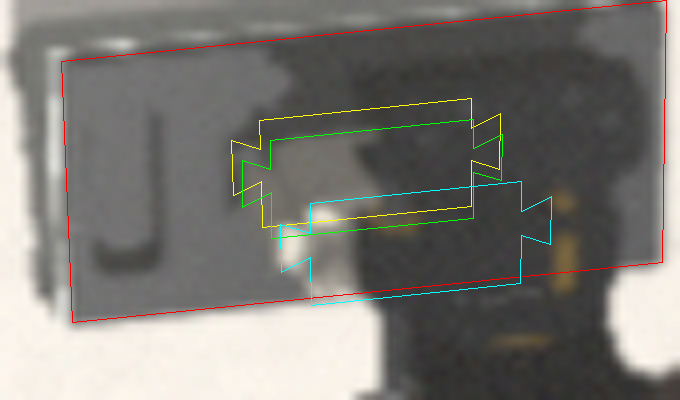

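```bash

python3 -m pendant '[-0.002,0.003,0.01,0,1, 0,0,0.01,0,1,0,0,0,0,1]'
python3 -c "
from h import *
sec(12)"
```

```text
t: 19.05
eef_pos: [451.2, -214.8, 76.1]
tcp_rot: [2.691, -0.007, 1.665]
ft_force: [0.3, 0.1, -2.7]
opening: 0.356
section in foam xyz [-1.2  0.  16.2]  F in foam [-0.9  0.1 -2.6]
t 19.05 pos [ 451.2 -214.8   76.1] rpydeg [154.18  -0.4   95.38] F [ 0.3  0.1 -2.7] M [-0.06  0.3   0.04] op 0.356 q [-0.763  0.487  2.246  1.279  0.355 -2.064]
tool shift mm [-0.   1.1  4.2]  frac [-0.0001  0.0029  0.0106]
turn frac -0.0001
foam -z per mm in tool frac [-2.0e-05 -4.0e-05  2.5e-03] xf [1.0e-05 2.5e-03 4.0e-05]
```

```bash

python3 -m pendant '[0,0.003,0.005,0,1, 0,0,0.005,0,1]'
python3 -c "
from h import *
sec(9)"
python3 -m pendant '[0,0,0.005,0,1]'
python3 -c "
from h import *
sec(9)"
```

```text
t: 19.3
eef_pos: [454.1, -214.6, 73.1]
tcp_rot: [2.691, -0.007, 1.665]
ft_force: [-0.2, 0.3, -2.6]
opening: 0.357
section in foam xyz [ 0.2 -0.  12.3]  F in foam [-1.3  0.3 -2.3]
t 19.3 pos [ 454.1 -214.6   73.1] rpydeg [154.17  -0.39  95.37] F [-0.2  0.3 -2.6] M [-0.02  0.29  0.02] op 0.357 q [-0.757  0.496  2.243  1.298  0.352 -2.078]
tool shift mm [ 0.  -0.2  3.3]  frac [ 0.     -0.0005  0.0083]
turn frac -0.0001
foam -z per mm in tool frac [-1.0e-05 -4.0e-05  2.5e-03] xf [1.0e-05 2.5e-03 4.0e-05]
t: 19.42
eef_pos: [454.7, -214.4, 71.2]
tcp_rot: [2.691, -0.007, 1.665]
ft_force: [-1.2, 0.1, -2.1]
opening: 0.357
section in foam xyz [-0.1  0.1 10.3]  F in foam [-2.   0.3 -1.4]
t 19.43 pos [ 454.7 -214.4   71.2] rpydeg [154.2   -0.39  95.38] F [-1.2  0.1 -2.1] M [-0.13  0.51  0.05] op 0.357 q [-0.756  0.5    2.243  1.31   0.35  -2.09 ]
tool shift mm [-0.1  0.1  1.3]  frac [-0.0003  0.0002  0.0032]
turn frac -0.0001
foam -z per mm in tool frac [-2.0e-05 -4.0e-05  2.5e-03] xf [1.0e-05 2.5e-03 4.0e-05]
```

```bash

python3 -m pendant '[0,0,0.005,0,1,0,0,0.005,0,1]'
python3 -c "
from h import *
sec(4)"
python3 -m pendant '[0,0,0.005,0,1]'
python3 -c "
from h import *
sec(2)"
```

```text
t: 19.68
eef_pos: [456.4, -214.2, 67.6]
tcp_rot: [2.691, -0.007, 1.665]
ft_force: [-4.8, -1.5, -0.7]
opening: 0.358
section in foam xyz [-0.1  0.1  6.3]  F in foam [-4.7 -1.   1.4]
t 19.68 pos [ 456.4 -214.2   67.6] rpydeg [154.2   -0.4   95.37] F [-4.8 -1.5 -0.7] M [-0.12  0.91  0.02] op 0.358 q [-0.753  0.51   2.243  1.335  0.346 -2.113]
tool shift mm [-0.2  0.1  2.3]  frac [-0.0004  0.0002  0.0057]
turn frac -0.0002
foam -z per mm in tool frac [-2.0e-05 -3.0e-05  2.5e-03] xf [1.0e-05 2.5e-03 3.0e-05]
t: 19.8
eef_pos: [457.2, -214.1, 65.8]
tcp_rot: [2.691, -0.007, 1.665]
ft_force: [-5.2, -0.7, 0.9]
opening: 0.358
section in foam xyz [-0.1  0.2  4.3]  F in foam [-4.3 -0.2  3. ]
t 19.8 pos [ 457.2 -214.1   65.8] rpydeg [154.21  -0.4   95.37] F [-5.2 -0.7  0.9] M [-0.08  1.12  0.04] op 0.358 q [-0.751  0.514  2.242  1.348  0.345 -2.125]
tool shift mm [-0.2  0.1  2.3]  frac [-0.0005  0.0002  0.0057]
turn frac -0.0002
foam -z per mm in tool frac [-2.0e-05 -3.0e-05  2.5e-03] xf [1.0e-05 2.5e-03 3.0e-05]
```

```bash

python3 -m pendant '[0,-0.001,0.005,0,1]'
python3 -m pendant '[0,-0.001,0.004,0,1]'
python3 -c "
from h import *
sec(0)"
python3 -m pendant '[0,0,0.003,0,1]'
python3 -c "
from h import *
sec(0)"
```

```text
t: 19.92
eef_pos: [457.8, -214.1, 63.8]
tcp_rot: [2.691, -0.007, 1.665]
ft_force: [-4.6, -0.4, -2.1]
opening: 0.353
t: 20.05
eef_pos: [458.3, -214.0, 62.3]
tcp_rot: [2.691, -0.007, 1.665]
ft_force: [-9.4, 3.0, 18.5]
opening: 0.358
section in foam xyz [-0.6  0.2  0.7]  F in foam [-0.4  3.9 20.6]
t 20.05 pos [ 458.3 -214.    62.3] rpydeg [154.17  -0.4   95.38] F [-9.4  3.  18.5] M [0.46 0.44 0.36] op 0.358 q [-0.749  0.523  2.243  1.375  0.343 -2.152]
tool shift mm [-0.2  0.6  0.7]  frac [-0.0004  0.0014  0.0018]
turn frac -0.0001
foam -z per mm in tool frac [-2.0e-05 -4.0e-05  2.5e-03] xf [1.0e-05 2.5e-03 4.0e-05]
t: 20.18
eef_pos: [458.6, -213.9, 62.2]
tcp_rot: [2.69, -0.006, 1.665]
ft_force: [-19.9, 1.0, 35.8]
opening: 0.353
section in foam xyz [-0.4  0.2  0.5]  F in foam [-2.7  2.8 40.8]
t 20.18 pos [ 458.6 -213.9   62.2] rpydeg [154.12  -0.35  95.38] F [-19.9   1.   35.8] M [0.31 1.2  0.25] op 0.353 q [-0.749  0.523  2.243  1.382  0.342 -2.159]
tool shift mm [-0.2  0.4  0.5]  frac [-0.0006  0.0009  0.0011]
turn frac -0.0001
foam -z per mm in tool frac [-1.0e-05 -4.0e-05  2.5e-03] xf [1.0e-05 2.5e-03 4.0e-05]
```

```bash

python3 -m pendant '[0,0,-0.004,0,1,0,0,0,0,1]'
python3 -m pendant '[0,0,0,0,0,0,0,0,0,0]'
python3 -c "
from h import *
sec(0)"
```

```text
t: 20.42
eef_pos: [458.2, -214.1, 62.8]
tcp_rot: [2.691, -0.007, 1.665]
ft_force: [-2.2, -0.0, -2.2]
opening: 0.357
t: 20.68
eef_pos: [458.5, -214.2, 62.9]
tcp_rot: [2.69, -0.007, 1.665]
ft_force: [0.6, 0.3, -0.0]
opening: 0.483
section in foam xyz [-0.2 -0.1  1.1]  F in foam [ 0.6  0.3 -0.3]
t 20.68 pos [ 458.5 -214.2   62.9] rpydeg [154.14  -0.39  95.38] F [ 0.6  0.3 -0. ] M [-0.06  0.13 -0.  ] op 0.483 q [-0.75   0.522  2.242  1.372  0.343 -2.149]
tool shift mm [0.1 0.1 1.1]  frac [0.0002 0.0004 0.0028]
turn frac -0.0001
foam -z per mm in tool frac [-2.0e-05 -4.0e-05  2.5e-03] xf [1.0e-05 2.5e-03 4.0e-05]
```

```bash

python3 -m pendant '[0,0,-0.02,0,-0.1, 0,0,-0.05,0,-0.1, 0,0,-0.08,0,-0.1,0,0,-0.06,0,1, 0,0,0,0,1, 0,0,0,0,1,0,0,0,0,1]'
python3 - <<'E'
from h import *
sec(70)
import cv2
for c in("scene","top"):
    im=env.read_camera(c); cv2.imwrite(f"pics/l_{c}.png",im[:,:,::-1])
    for th in ["section_grip","section","section_tail"]:
        r=env.landmark_of(th,c)
        for d in r[:2]:
            o=d["xyz"]-O; print(c,th,np.round(d["xyz"],1),round(d["confidence"],2),"foam",np.round([o@xf,o@yf,o@zf],1))
cv2.imwrite("pics/l1.png",cv2.resize(cv2.imread("pics/l_top.png")[200:280,310:410],None,fx=7,fy=7,interpolation=cv2.INTER_CUBIC))
E
```

```text
t: 21.55
eef_pos: [421.9, -217.8, 137.6]
tcp_rot: [2.692, -0.008, 1.665]
ft_force: [-0.1, -0.4, 0.4]
opening: 0.189
section in foam xyz [-1.9 -0.2 84.4]  F in foam [ 0.  -0.4  0.4]
t 21.55 pos [ 421.9 -217.8  137.6] rpydeg [154.21  -0.45  95.39] F [-0.1 -0.4  0.4] M [-0.03  0.12  0.03] op 0.189 q [-0.822  0.331  2.24   0.917  0.456 -1.728]
tool shift mm [ 0.1  1.8 14.5]  frac [0.0003 0.0044 0.0361]
turn frac -0.0
foam -z per mm in tool frac [-2.0e-05 -3.0e-05  2.5e-03] xf [1.0e-05 2.5e-03 3.0e-05]
scene section_tail [484.8 245.6  55.3] 0.27 foam [ 59.3 455.1 -16.3]
top section_grip [ 445.3 -217.6   82. ] 0.78 foam [-4.6 -2.3 43. ]
top section [ 467.4 -209.8   47.5] 0.87 foam [1.4 3.4 2.1]
top section_tail [ 464.  -170.5   50.6] 0.78 foam [ 3.  42.8  4.8]
top section_tail [ 468.1 -211.5   46.7] 0.24 foam [1.6 1.6 1.1]
```

View pics/l1.png

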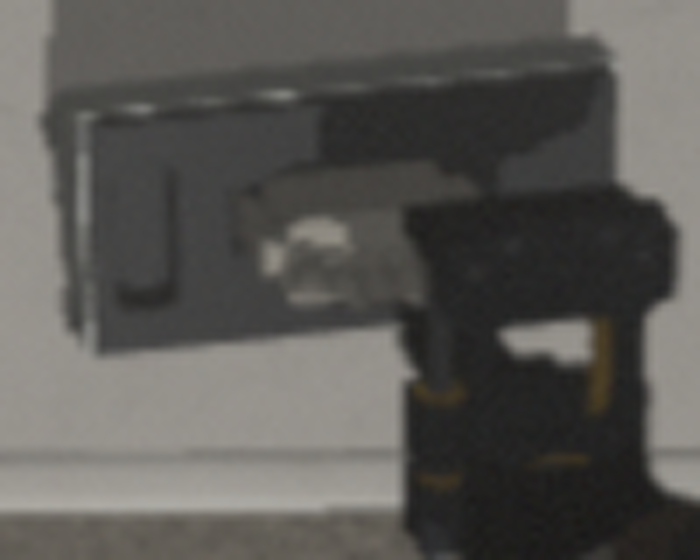

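```bash

python3 -m pendant '[0,0,0.03,0,1, 0,0,0.025,0,1,0,0,0.01,0,1,0,0,0,0,1]'
python3 -m pendant '[0,0,0.005,0,1]'
python3 -m pendant '[0,0,0.005,0,1]'
python3 -c "
from h import *
sec(70,0)"
```

```text
t: 22.45
eef_pos: [433.0, -216.7, 114.9]
tcp_rot: [2.691, -0.007, 1.665]
ft_force: [-0.2, -0.7, -0.1]
opening: 0.003
t: 22.58
eef_pos: [433.9, -216.8, 113.4]
tcp_rot: [2.691, -0.006, 1.665]
ft_force: [0.1, 0.3, 0.4]
opening: 0.004
t: 22.7
eef_pos: [434.8, -216.7, 111.5]
tcp_rot: [2.691, -0.007, 1.665]
ft_force: [-0.2, -0.0, 0.4]
opening: 0.002
section in foam xyz [-1.5 -0.4 74.1]  F in foam [-0.  -0.   0.4]
t 22.7 pos [ 434.8 -216.7  111.5] rpydeg [154.16  -0.38  95.37] F [-0.2 -0.   0.4] M [-0.02  0.12  0.02] op 0.002 q [-0.796  0.397  2.246  1.057  0.404 -1.857]
tool shift mm [0.4 1.5 4.1]  frac [0.001  0.0037 0.0103]
turn frac -0.0002
foam -z per mm in tool frac [-1.0e-05 -4.0e-05  2.5e-03] xf [1.0e-05 2.5e-03 4.0e-05]
```

```bash

python3 -m pendant '[0,0,0.005,0,1]'
python3 -m pendant '[0,0,0.003,0,1]'
python3 -m pendant '[0,0,0.003,0,1]'
python3 -c "
from h import *
sec(70,0)"
```

```text
t: 22.82
eef_pos: [435.7, -216.6, 109.6]
tcp_rot: [2.691, -0.007, 1.665]
ft_force: [-0.1, 0.7, -1.0]
opening: 0.006
t: 22.95
eef_pos: [436.2, -216.5, 108.4]
tcp_rot: [2.691, -0.007, 1.665]
ft_force: [-0.0, -0.5, 0.4]
opening: 0.006
t: 23.08
eef_pos: [436.7, -216.4, 107.3]
tcp_rot: [2.691, -0.007, 1.665]
ft_force: [0.1, 0.3, 0.9]
opening: 0.001
section in foam xyz [-1.6 -0.3 69.5]  F in foam [0.5 0.3 0.7]
t 23.07 pos [ 436.7 -216.4  107.3] rpydeg [154.18  -0.39  95.38] F [0.1 0.3 0.9] M [-0.07  0.08  0.  ] op 0.001 q [-0.792  0.408  2.246  1.08   0.397 -1.878]
tool shift mm [ 0.3  1.6 -0.5]  frac [ 0.0009  0.0039 -0.0012]
turn frac -0.0001
foam -z per mm in tool frac [-2.0e-05 -4.0e-05  2.5e-03] xf [1.0e-05 2.5e-03 4.0e-05]
```

```bash

python3 -m pendant '[0,0,0.002,0,1]'
python3 -m pendant '[0,0,0.002,0,1]'
python3 -m pendant '[0,0,0.002,0,1]'
python3 -c "
from h import *
sec(70,0)"
```

```text
t: 23.2
eef_pos: [437.3, -216.3, 107.2]
tcp_rot: [2.69, -0.007, 1.665]
ft_force: [-5.0, 2.6, 19.7]
opening: 0.003
t: 23.32
eef_pos: [437.9, -216.2, 107.3]
tcp_rot: [2.688, -0.006, 1.665]
ft_force: [-9.7, 4.3, 32.8]
opening: 0.007
t: 23.45
eef_pos: [438.3, -216.1, 107.3]
tcp_rot: [2.687, -0.006, 1.665]
ft_force: [-18.8, 4.6, 49.7]
opening: 0.001
section in foam xyz [-0.1 -0.2 68.8]  F in foam [ 4.4  6.4 52.8]
t 23.45 pos [ 438.3 -216.1  107.3] rpydeg [153.96  -0.34  95.41] F [-18.8   4.6  49.7] M [ 1.19 -0.51  0.57] op 0.001 q [-0.79   0.409  2.246  1.093  0.396 -1.89 ]
tool shift mm [ 0.2  0.1 -1.2]  frac [ 0.0005  0.0004 -0.0031]
turn frac 0.0001
foam -z per mm in tool frac [-1.0e-05 -5.0e-05  2.5e-03] xf [1.0e-05 2.5e-03 5.0e-05]
```

```bash

python3 -m pendant '[0,0,-0.01,0,1,0,0,-0.04,0,1, 0,0,-0.12,0,0.5, 0,0,-0.12,0,0, -0.12,0,-0.08,0,-0.5, -0.14,0,-0.03,0,-1,-0.14,0,-0.03,0,-1,-0.14,0,0,0,-1,-0.14,0,0,0,-1,0,0,0,0,-1]'
python3 - <<'E'
from h import *
import cv2
to([400,-400,300])
for c in("scene","top"):
    im=env.read_camera(c); cv2.imwrite(f"pics/m_{c}.png",im[:,:,::-1])
E
```

```text
t: 24.7
eef_pos: [388.3, -498.1, 256.8]
tcp_rot: [2.691, -0.008, 1.663]
ft_force: [-0.6, 0.7, -0.9]
opening: 0.789
t 24.7 pos [ 388.3 -498.1  256.8] rpydeg [154.21  -0.44  95.26] F [-0.6  0.7 -0.9] M [0.01 0.12 0.02] op 0.789 q [-1.198  0.409  1.658  0.518  1.013 -1.553]
tool shift mm [ 96.9  37.  -29.3]  frac [ 0.2422  0.0926 -0.0732]
```

View pics/m_top.png

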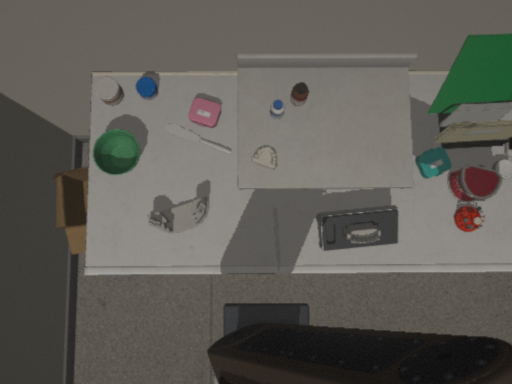

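View pics/m_scene.png

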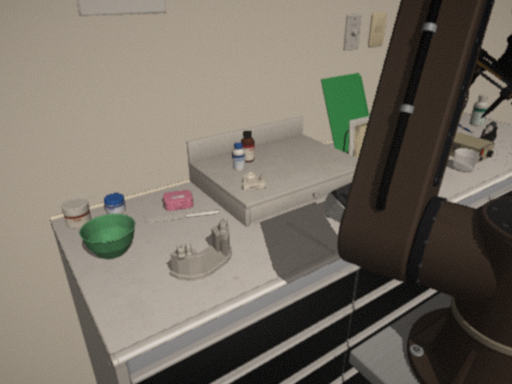

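```bash
python3 - <<'E'
from h import *
import cv2
c=env.camera_model("top");V=np.array(c["view"])
P=lambda X:(lambda q:np.c_[c["fx"]*q[:,0]/q[:,2]+c["cx"],c["fy"]*q[:,1]/q[:,2]+c["cy"]])(X@V[:3,:3].T+V[:3,3])
im=cv2.imread("pics/m_top.png"); x0,y0,f=315,200,8
big=cv2.resize(im[200:260,315:405],None,fx=f,fy=f,interpolation=cv2.INTER_CUBIC)
big=np.vstack([big,big.copy()])[:,:] 
o=np.array([[-17,-32],[-17,32],[-1,32],[-5,41],[11,41],[7,32],[17,32],[17,-32],[7,-32],[11,-41],[-5,-41],[-1,-32]],float)
for z,col in((16,(0,255,255)),(46,(255,255,0))):
    X=O+np.c_[o,np.full(12,z)]@np.c_[xf,yf,zf].T
    q=((P(X)-[x0,y0]+.5)*f-.5).round().astype(int); cv2.polylines(big,[q],True,col,1)
cv2.imwrite("pics/m1.png",cv2.resize(big,None,fx=.6,fy=.6,interpolation=cv2.INTER_AREA))
for k in range(2):
  env.read_camera("top")
  for th in ["section_grip","section","section_tail","model","carver","bowl","spatula"]:
    for d in env.landmark_of(th,"top")[:1]:
        p=d["xyz"]-O; print(th,np.round(d["xyz"],1),round(d["confidence"],2),"foam",np.round([p@xf,p@yf,p@zf],1) if "section" in th else "")
E
```

```text
section_grip [ 449.7 -216.3   80. ] 0.87 foam [-1.4 -1.4 39.2]
section [ 470.4 -210.2   46.4] 0.73 foam [ 3.6  2.7 -0.2]
section_tail [ 462.8 -170.1   43.6] 0.78 foam [-1.  43.3 -1.1]
model [ 466.3 -211.    42.1] 0.61 foam 
carver [ 4.417e+02 -7.700e+00  2.000e-01] 0.6 foam 
bowl [662.3 405.8   3. ] 0.61 foam 
spatula [711.  207.4  -2.4] 0.96 foam 
section_grip [ 448.8 -215.9   83. ] 0.97 foam [-0.9 -0.9 42.3]
section [ 465.9 -211.3   46.1] 0.73 foam [-0.6  2.   1.5]
section_tail [ 464.9 -168.9   48.5] 0.91 foam [ 3.1 44.3  2.4]
model [486.3 240.8  -0.9] 0.94 foam 
carver [ 463.  -215.6   45.6] 0.72 foam 
bowl [658.2 402.5   1.1] 0.92 foam 
spatula [711.7 208.6  -2. ] 0.66 foam
```

View pics/m1.png

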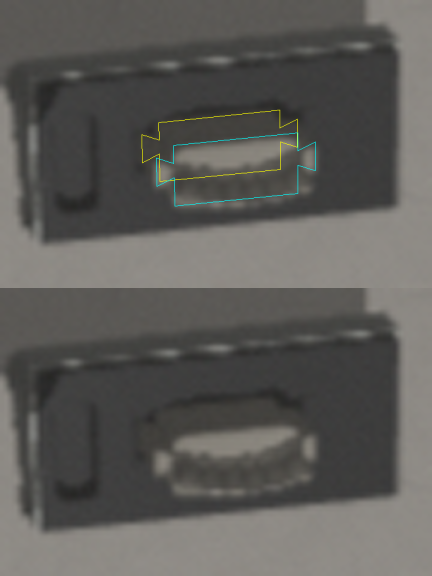

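The block's top outline and both tails line up with the predicted home outline. The model, carver, bowl and spatula are where they started, so I'm handing in.

```bash
python3 -c "
from cell import env
env.job_done(); print(env.state()['t'])"
```

```text
the job is handed in; nothing more can be done
the job is handed in; nothing more can be done
```

The front section is out of the model and pressed home in the foam cut-out, teeth outward and lip side towards the low front edge. I handed the job in at about 25 s of the 42 s allowed.

**Lifting out:** I gripped the section across its lip and tongue faces and lifted it straight up. Side force stayed around 1 N, and once it was moving the wrist carried only the section's weight. The model did not move with it.

**Getting the 25° tilt:** The moves offer no tilt, so I pushed the arm against its reach limit until the tool leaned over. It ended at about 26°, so roughly 1° more than the foam.

**Pressing home:** I pushed the section in along the foam's axis to a firm stop of about 41 N. I then let go and pressed once on the teeth with closed fingers. It did not give, and the force rose to about 53 N before I stopped.

**Last checks:**
- In the top camera, the section's outline and tails match the predicted home position to within about 1–2 mm. The network readings scatter by about 4 mm around it.
- The model, bowl and spatula still read at their original positions. The carver read at its place once, and once wrongly on the foam at the section, but the picture shows it unmoved.
- The scene camera's view of the rest was blocked by the arm, so the seating depth rests on the top camera and the contact forces.

**Two possible concerns:**
- While tilting, joint 3 read 0.047–0.049 against its lower limit of 0.05. I took this as small tracking error, but by the readings it was just past its range.
- The 53 N press is above the 40 N limit for the arm or gripper body. Only the fingertips were touching, so I don't think that limit applies.

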